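# Pin the length stop and bring the frame moulding up to it

## Robot

A 7-joint arm with a two-finger parallel gripper is mounted at the origin on the work surface. World frame = base frame: x ahead of the robot, y to its left, z up, the work surface at z = 0. Lengths are in m, angles in rad, forces in N, time in s.
With the tool pointing down it reaches from about 0.4 to 0.85 m from the base axis. Payload 4.5 kg.
Tool frame: the origin (TCP) lies at the very end of the fingers, on their centre line; the grasp point (between the pads) lies 19 mm behind it; z points along the fingers, y is the direction in which the jaws open and shut (so a half turn about z gives the same grasp; the last joint's range is limited). The gripper opens to 88 mm and grips with 3 to 60 N. Pads are 18 mm wide; open, the fingers measure 123 mm over their backs; the gripper's body (75 mm by 187 mm) begins 45 mm behind the grasp point.
Start: joints at [-1.25, 0.689, -0.195, 1.565, 0.157, 0.902, -0.215], TCP at [0.177, 0.6, 0.239] pointing down, gripper open.
Joint ranges: [-3.01, 3.01], [-0.46, 2.08], [-1.47, 1.51], [0.13, 2.56], [-1, 4.14], [0.04, 2.09], [-2.66, 2.66]. Speed limits (rad/s): [2.57, 2.57, 3.14, 3.14, 3.14, 3.14, 3.14].

## Interface

Orientations are given as a unit quaternion [x, y, z, w].
In Python, from plant import telemetry, imaging, r gives the robot as it stands.
- The arm moves only by the shell command python3 -m creep 'ROWS' [FORCE]. ROWS is JSON, a list of rows, each a list of 5 numbers: the closure in counts, from 0 (fully open) to 255 (shut), then the shift along the tool's x, y, z in m, then the turn about the tool's z in degrees. In form: [[fingers, x, y, z, yaw], ...]. A call has 1 to 10 rows; each row is the pose to reach, as a shift and turn from the pose commanded when the call began, along the tool's axes at that moment; what a row does not reach only later rows make up. A row lasts 1/8 s, in which the tool goes at most 62.5 mm and 10.7 degrees, less where a joint would pass 70% of its speed; a pose out of reach is approached as far as the arm can. A call with a gripper value outside its range is refused whole. The fingers move at their own pace and stop on an object; FORCE is the grip in N (left out, the last holds). Time passes only in rows, so rows that repeat a pose let the fingers close. It gives the time, the measured TCP pose, the force and the opening at its end, in the units of the state.
- telemetry.get_state(): the state, without advancing time (a new reading comes with each control period).
- imaging.snapshot(name): name is "side" or "top"; returns a dict with "image" (384x512x3 uint8, blue, green, red), "camera_matrix" (3x3 intrinsics, pixels), "R" (3x3) and "t" (3): a world point X has camera coordinates R X + t. Camera axes: x right, y down, z forward; pixel columns grow to the right and rows downward; lengths in m; the calibration is good to about 2 mm. A picture is of the moment at which its call begins. There is no depth.
- r.finish_job(): hands the job in, once; it reports no verdict.
Trained networks look in a picture, given as the dict that the camera call returned (one of the last four; its "shot" number tells which), for a name from the list of things; names that differ only in an ending like _2 or _b are one class to them, and where a whole thing is asked for, a point or a joint stands for the part that bears it (a point fixed in the world has none). Each returns a list of dicts, best first, with "score" (0 to 1); they miss things now and then, are a little off and sometimes report something else, mostly with a low value. They report only what shows in the picture. A call takes as long as a camera call. They do not tell look-alikes from the thing itself.
- imaging.boxes_of(picture, target): "rect" ([left, top, right, bottom] in pixels, round what is visible of it).
- imaging.trace(picture, target): "pixels" (384x512 bool, what is visible of it) and "rect" ([left, top, right, bottom] in pixels, round what is visible of it).
- imaging.place_of(picture, target): "location" ([row, column] in pixels: a listed point, or the origin of a listed thing).
The state is a dict: "clock": time; "q": joint angles; "qd": joint speeds; "joint_torque": joint torques, N m; "tool_pos": TCP position; "eef_rot": TCP orientation; "contact_force": force on the tool from outside, world axes, zero at the start; "moment": the same for the moment, N m; "opening": opening from 0.0 (shut) to 1.0 (fully open).
Only numpy, scipy, OpenCV 4.12 (cv2) and the standard library are available. Lean on these libraries where they do the work, as an engineer would, in place of code of your own. Each camera call takes 0.05 s, during which the arm holds its last target.

## Task

Get the mitre fence ready for the next cut. Take the round-knobbed index pin from the wooden block, stand it in the bush of the stop carriage, and push the carriage slowly along its track towards the moulding until the pin drops fully home into the index hole hidden underneath. Then slide the white moulding flat against the wooden fence and along it until its end butts up to the pinned stop; let go of everything and leave the T-handled pin, the plaster ornament and the brush lying in front where they are.

Things in the scene. Friction and masses are not known exactly. Their poses are not given: they have to be found in the camera images.
- bed: Fixed mitre fence: a bed 160 mm (its x) by 620 mm (its y, -320 to +300) and 40 mm high, wooden deck on the -y half, slot for the stop carriage on the +y half. Origin on its underside; y along the fence, z up. A wooden fence 30 mm thick stands along the whole far side: its face is the plane x = +45 mm, looking to -x; its top is 74 mm above the bench. Slot centre: x = +12 mm.
- carriage (a joint): Stop carriage along its track (m): 0 at the +y end, up to 0.10 as it is pushed along the bed's -y. Starts at 0 to 0.02; the hidden hole comes under the bush somewhere from 0.045 to 0.08. Grey, 170 mm long, 56 mm wide; 2 to 5 N moves it, it stays where left. Pushed faster than about 50 mm/s the pin skips over the hole (then push it back by its stop face). Pin dropped: locked, 3 mm play.
- bush (a point): Centre of the mouth of the carriage's bush: upright bore 18 mm wide, 3 mm chamfer, through a block 50 x 50 mm; this point is its top, 76 mm above the bench. Axes as the bed's. 36 mm below it, out of sight, is the steel strip on which the pin's tip first rests and slides; the index hole in that strip is 20 mm wide, 28 mm deep.
- stop_face (a point): Centre of the stop face at the carriage's -y end, where the moulding's end is to butt; it looks along -y (axes as the bed's). Block 56 mm wide, 20 mm thick, top 84 mm above the bench; this point is 57 mm above the bench and 95 mm from the bush axis.
- handle (a point): Middle of the outer (+y) face of the upright push plate at the carriage's other end: 56 mm wide, 15 mm thick, top 90 mm above the bench; this point is 72 mm above the bench and 75 mm from the bush axis. Push here along the bed's -y.
- pin_knob (a point): Centre of the round knob (32 mm wide, 28 mm high) of the loose steel index pin: 88 mm long, 200 g, shaft 16 mm thick and 60 mm long under the knob, z up the pin. It starts upright in a hole of a fixed wooden block (56 x 160 x 46 mm) in front of the bed, this point 86 mm above the bench; undropped in the bush it is at 114 mm; it then drops 24 mm by its own weight.
- pin_tip (a point): Centre of the flat, chamfered lower end of the index pin, 74 mm below the knob's centre. Axes as the pin's. In the block it is 34 mm deep in an 18 mm hole.
- tee_pin: The other steel pin in the block, with a 70 mm cross bar on top, 90 mm from the first. Origin at its lower end; top about 98 mm above the bench. Leave it there.
- moulding_centre (a point): Centre of the loose white frame moulding: 180 mm long (its y), 46 mm wide (its x), 30 mm high at its back (+x), 18 mm in front; 250 g. It lies on the wooden deck, this point 55 mm above the bench, a little off the fence and askew. Flat against the fence it is at bed x = +22 mm.
- moulding_end (a point): Centre of the moulding's end face that looks along its +y, towards the stop; 90 mm from its centre. Axes as the moulding's.
- ornament: White plaster double scroll, about 180 mm long and 26 mm high, lying on the bench. Origin under its centre.
- brush: Flat brush with a wooden handle, 200 mm long, lying on the bench.
Mind the look-alikes: they are no part of the job. Leave any red or yellow look-alike of the part that bears moulding_centre alone.

How it is judged:
By the outcome, as a careful person would: the job done as asked, in the order asked, and still so for the second after the job is handed in, with the robot touching nothing.
It also fails if it takes over 72 s, if anything falls off the work surface, if the arm or the gripper's body presses on something with over 40 N, if the wrist force passes 120 N, or if a joint passes its speed limit or range.

## Working session

There is one attempt and no reset: what is moved stays moved. The work goes in short steps, Python scripts to look and compute and a shell command to move; the robot and the scene stay as the last step left them, time stands still between calls to the robot, and variables do not carry over. Pictures are saved under pics/ and viewed, and the job is handed in when it is done.

```bash
ls; mkdir -p pics
python3 - <<'E'
from plant import telemetry, imaging, r
import cv2
print(telemetry.get_state())
for n in("side","top"):
    p=imaging.snapshot(n); cv2.imwrite(f"pics/{n}0.png",p["image"]); print(n,p["camera_matrix"],p["R"],p["t"],p["shot"])
    for t in ["bush","stop_face","handle","pin_knob","tee_pin","moulding_centre","moulding_end","ornament","brush","bed"]:
        print(t,[( [round(float(v)) for v in d["location"]],round(d["score"],2)) for d in imaging.place_of(p,t)[:3]])
E
```

```text
pics
{'clock': 0.0, 'q': array([-1.25021941,  0.68999175, -0.19447151,  1.56634271,  0.15730926,
        0.90247899, -0.21508569]), 'qd': array([ 0.00062147, -0.00040782, -0.00152927,  0.00054011,  0.00057956,
        0.00064002,  0.00061708]), 'joint_torque': array([-4.12709496e-04, -5.27563834e+01, -1.26686253e+00, -1.53432584e+01,
       -5.25273127e-02,  6.47589113e-03,  1.76221329e-04]), 'tool_pos': array([0.17668268, 0.59885245, 0.23790445]), 'eef_rot': array([ 1.42862164e-01,  9.89742170e-01, -9.14316496e-04, -4.94632000e-05]), 'contact_force': array([-0.85708057, -0.53189439, -0.50355879]), 'moment': array([-0.01928965, -0.03431422, -0.02704621]), 'opening': 0.9988474732881694}
side [[407.34111266   0.         252.02492988]
 [  0.         407.34111266 188.46326541]
 [  0.           0.           1.        ]] [[ 0.75024094 -0.66097052  0.01601571]
 [-0.44993376 -0.52815129 -0.72014987]
 [ 0.48445655  0.5330799  -0.69363367]] [-0.38564241  0.1784337   1.03578233] 1
bush [([108, 230], 0.78), ([152, 278], 0.39)]
stop_face [([126, 246], 0.96), ([109, 224], 0.39)]
handle [([104, 214
[... 363 characters left out ...]
         250.79741815]
 [  0.         390.29080674 194.7822063 ]
 [  0.           0.           1.        ]] [[ 0.05847254 -0.99828382  0.00322085]
 [-0.97771871 -0.05791897 -0.20177096]
 [ 0.20161124  0.00864898 -0.97942744]] [-0.12058406  0.42115147  1.11039955] 2
bush [([132, 147], 0.61), ([203, 103], 0.47)]
stop_face [([139, 184], 0.97), ([188, 168], 0.3)]
handle [([130, 119], 0.87), ([187, 166], 0.51)]
pin_knob [([184, 197], 0.56)]
tee_pin [([189, 170], 0.67)]
moulding_centre [([286, 316], 0.89), ([242, 415], 0.84), ([225, 249], 0.74)]
moulding_end [([277, 343], 0.95), ([218, 430], 0.83), ([210, 222], 0.6)]
ornament [([202, 101], 0.83)]
brush [([221, 323], 0.97)]
bed [([148, 205], 0.95)]
```

View pics/side0.png

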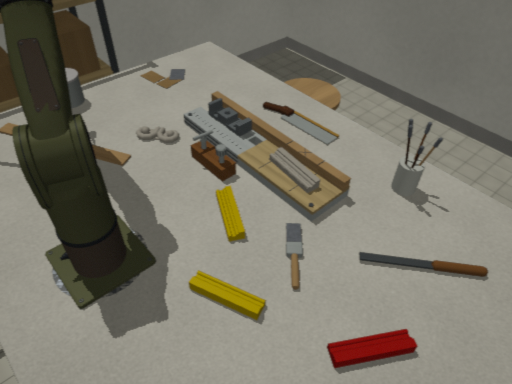

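View pics/top0.png

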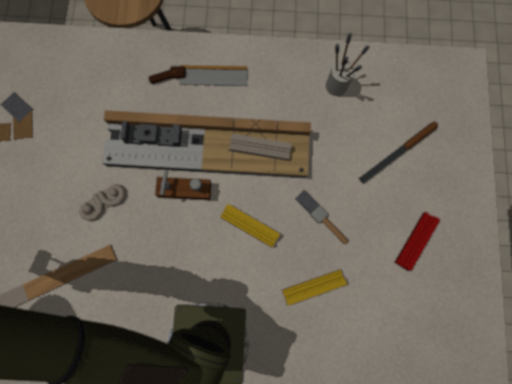

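The white moulding lies on the deck at top (262,148) and side (295,168). The yellow ones at top (250,225) and (315,287) and the red one at (417,240) are look-alikes. In the block, the round knob is at top (195,185) and the T-bar at (165,183). I'll zoom in to confirm both.

```bash
cat > h.py <<'E'
from plant import telemetry, imaging, r
import cv2, numpy as np
def P(p): return p["camera_matrix"]@np.c_[p["R"],p["t"]]
def proj(p,X): u=P(p)@np.r_[X,1]; return u[:2]/u[2]  # col,row
def tri(p1,rc1,p2,rc2):
    X=cv2.triangulatePoints(P(p1),P(p2),np.array(rc1[::-1],float).reshape(2,1),np.array(rc2[::-1],float).reshape(2,1)).ravel()
    X=X[:3]/X[3]; e=[np.round(proj(p,X)-np.array(rc[::-1]),1) for p,rc in((p1,rc1),(p2,rc2))]
    return X,e
def atz(p,rc,z):
    d=p["R"].T@np.linalg.solve(p["camera_matrix"],[rc[1],rc[0],1]); c=-p["R"].T@p["t"]
    return c+d*(z-c[2])/d[2]
def crop(p,c0,r0,c1,r1,name,s=5):
    im=cv2.resize(p["image"][r0:r1,c0:c1],None,fx=s,fy=s,interpolation=cv2.INTER_CUBIC); cv2.imwrite("pics/"+name,im)
E
python3 - <<'E'
from h import *
s=imaging.snapshot("side"); t=imaging.snapshot("top")
crop(s,180,80,350,215,"s1.png",4.6); crop(t,95,100,320,205,"t1.png",3.5)
for n in ["bush","stop_face","handle","pin_knob","tee_pin","moulding_centre","moulding_end","bed"]:
    for a in imaging.place_of(s,n):
        for b in imaging.place_of(t,n):
            X,e=tri(s,a["location"],t,b["location"])
            if max(abs(np.r_[e[0],e[1]]))<4: print(n,X.round(4),*e,round(a["score"],2),round(b["score"],2),np.round(a["location"],1),np.round(b["location"],1))
E
```

```text
bush [0.5927 0.2135 0.0924] [-1.9  0.4] [ 1.4 -2. ] 0.63 0.69 [108.7 230. ] [132.  147.2]
stop_face [0.5901 0.1198 0.0688] [ 0.9 -0.2] [-0.7  0.9] 0.73 0.95 [127.8 244.7] [134.6 182.5]
handle [0.594  0.3032 0.0619] [-0.3  0. ] [ 0.2 -0.3] 0.67 0.66 [105.5 212.9] [131.9 121.3]
pin_knob [0.4371 0.0504 0.1072] [-1.9  0.3] [ 1.3 -1.8] 0.52 0.65 [146.7 223.6] [185.6 197.8]
tee_pin [0.4411 0.1625 0.0009] [ 0.2 -0. ] [-0.1  0.2] 0.42 0.68 [156.  202.4] [188.2 167.3]
moulding_centre [ 0.3416 -0.0938  0.0199] [-1.3  0.2] [ 0.8 -1.1] 0.96 0.96 [209.7 229.3] [225.7 247.7]
moulding_centre [ 0.5732 -0.1221  0.0677] [-1.9  0.5] [ 1.3 -1.7] 0.7 0.92 [166.4 296.7] [147.3 261.3]
moulding_centre [ 0.321  -0.5951  0.0131] [-1.2  0.3] [ 0.6 -0.8] 0.66 0.77 [347.7 370.4] [242.5 416.2]
moulding_centre [ 0.1779 -0.2964  0.0174] [ 1.6 -0.3] [-0.8  1.2] 0.65 0.74 [292.5 226.5] [284.  315.9]
moulding_end [ 0.5921 -0.0132  0.0508] [ 0.6 -0.1] [-0.4  0.6] 0.96 0.76 [151.2 273.1] [138.9 227.2]
moulding_end [ 0.203  -0.3825  0.0194] [ 0.9 -0.2] [-0.5  0.7] 0.9 0.95 [310.9 259.9] [277.4 345.7]
moulding_end [ 0.8599  0.3093 -1.6875] [-3.8  0.8] [ 2.1 -3.2] 0.9 0.51 [310.9 259.9] [185.1 197.6]
moulding_end [ 0.3941 -0.0065  0.0138] [-1.5  0.3] [ 0.9 -1.3] 0.68 0.76 [186.4 224.8] [207.2 219.7]
moulding_end [ 0.4761  0.088  -0.1033] [ 1.2 -0.3] [-0.8  1.2] 0.68 0.51 [186.4 224.8] [185.1 197.6]
moulding_end [ 0.4075 -0.6378  0.0146] [-2.   0.6] [ 1.1 -1.2] 0.6 0.55 [336.1 411.7] [214.9 429.4]
bed [0.5836 0.0586 0.0009] [-2.4  0.5] [ 1.7 -2.3] 0.66 0.74 [153.  258.5] [148.4 203. ]
```

```bash
sleep 0
```

```text
(no output)
```

View pics/s1.png

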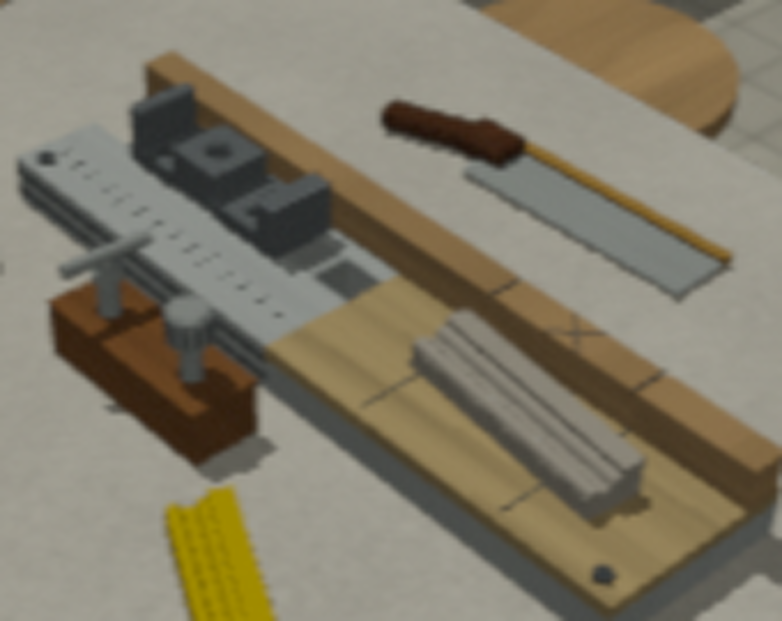

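View pics/t1.png

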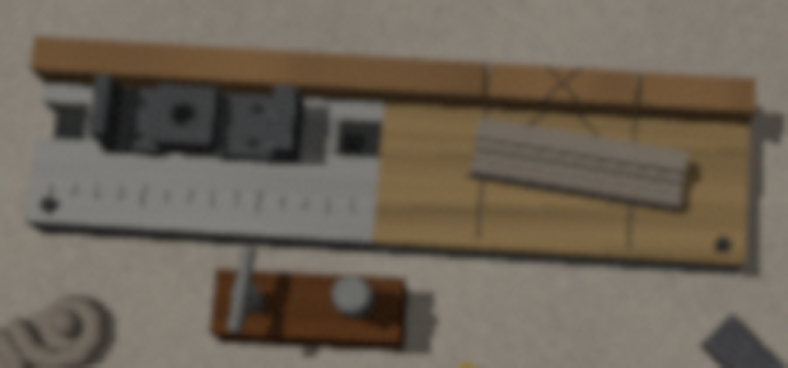

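Run:
```python
from h import *
s=imaging.snapshot("side"); t=imaging.snapshot("top")
crop(s,180,80,270,160,"s2.png",8); crop(t,100,105,200,205,"t2.png",7.5); crop(s,255,130,355,215,"s3.png",8); crop(t,215,110,325,190,"t3.png",7.2)
for n in ["pin_knob","bush"]:
  for p in (s,t):
    for a in imaging.trace(p,n)[:2]: print(n,a["rect"],a["score"],np.argwhere(a["pixels"]).mean(0))
X,e=tri(s,[112.6,227.2],t,[132.3,147.3]);print("bush",X,e)
X,e=tri(s,[150,220.7],t,[184.6,195.6]);print("knob",X,e)
print(atz(s,[112.6,227.2],.076),atz(t,[132.3,147.3],.076))
print(atz(s,[150,220.7],.086),atz(t,[184.6,195.6],.086))
```

```text
pin_knob [217.6, 144.2, 226.9, 168.3] 0.45 [152.11940299 221.41791045]
bush [207.1, 95.9, 253.3, 134.9] 0.83 [117.67948718 228.93717949]
bush [120.2, 122.2, 180.4, 148.9] 0.56 [134.29943043 150.93246542]
bush [0.59326837 0.22153851 0.07382517] [array([-0.3,  0.1]), array([ 0.2, -0.3])]
knob [0.44007414 0.06232021 0.08698172] [array([-0.4,  0.1]), array([ 0.3, -0.4])]
[0.5923142  0.21854676 0.076     ] [0.59141117 0.22146582 0.076     ]
[0.4420601  0.06277805 0.086     ] [0.43901574 0.06319412 0.086     ]
```

View pics/s2.png

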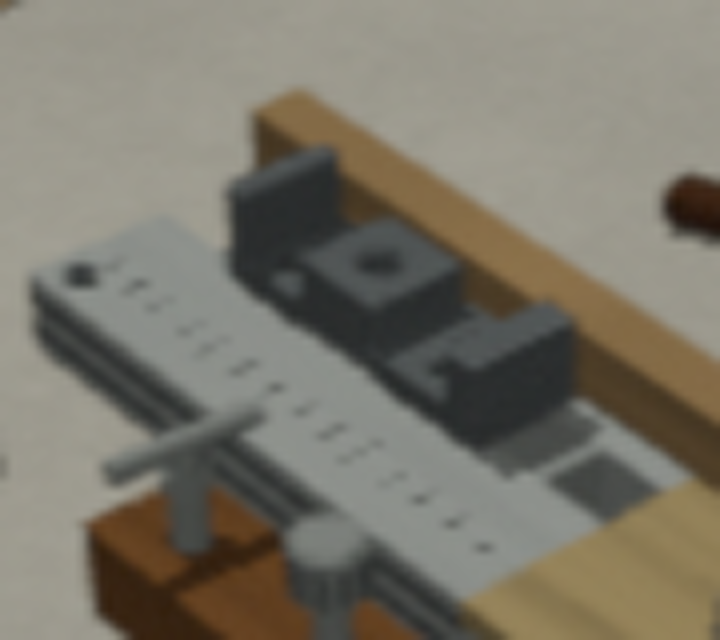

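View pics/t2.png

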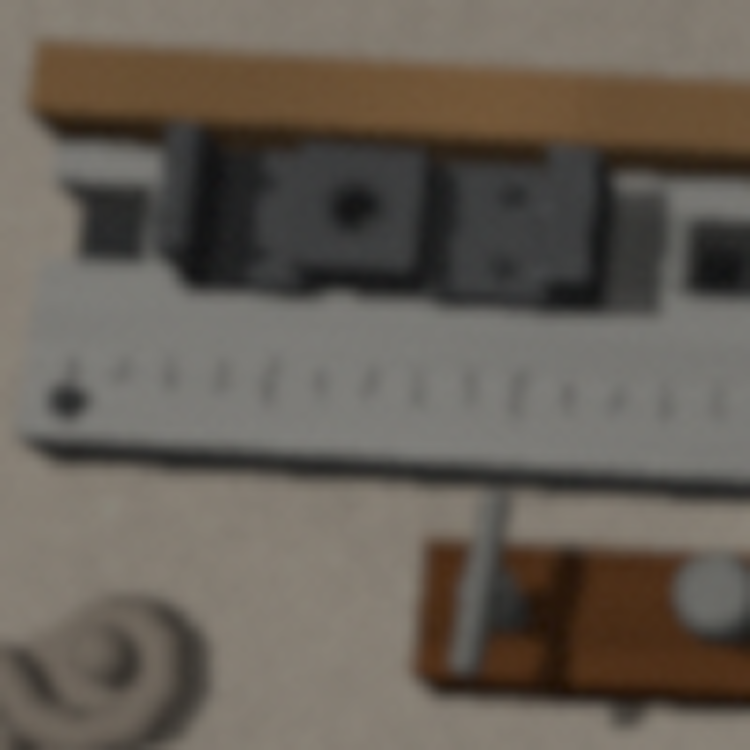

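View pics/s3.png

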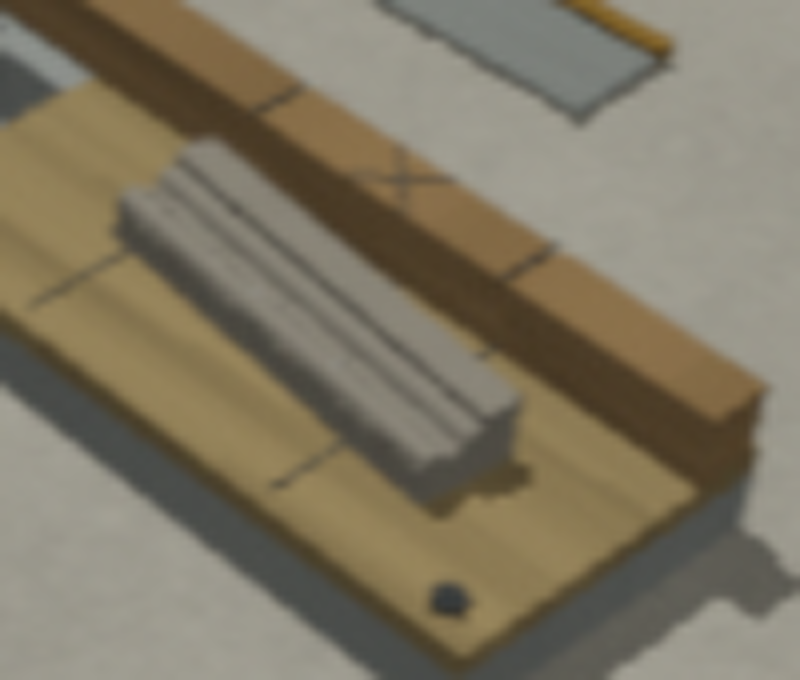

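View pics/t3.png

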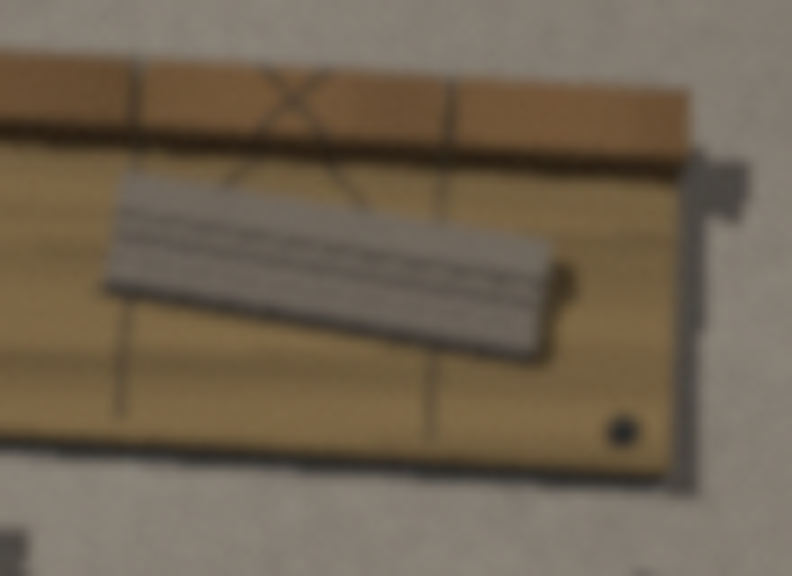

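```bash
cat > fit.py <<'E'
from h import *
from scipy.optimize import least_squares
s=imaging.snapshot("side"); t=imaging.snapshot("top")
f=lambda u,v,o,sc:np.array([(u+.5)/sc-.5+o[0],(v+.5)/sc-.5+o[1]])
t2=lambda u,v:f(u,v,(100,105),7.5); t3=lambda u,v:f(u,v,(215,110),7.2)
s2=lambda u,v:f(u,v,(180,80),8); s3=lambda u,v:f(u,v,(255,130),8)
obs=[(t,t2(40,42),(75,300,74)),(t,t2(32,105),(45,300,74)),(t,t3(690,90),(75,-320,74)),(t,t3(687,158),(45,-320,74)),
(s,s2(255,115),(45,300,74)),(s,s2(302,92),(75,300,74)),(s,s3(765,388),(75,-320,74)),(s,s3(720,420),(45,-320,74)),(s,s3(700,492),(45,-320,40)),
(t,t2(353,207),'b'),(s,s2(380,263),'b')]
def W(q,l): c,sn=np.cos(q[2]),np.sin(q[2]); x,y,z=np.array(l)/1000; return np.array([q[0]+c*x-sn*y,q[1]+sn*x+c*y,z])
def res(q):
    return np.concatenate([proj(p,W(q,(12,q[3]*1000,76) if l=='b' else l))-uv for p,uv,l in obs])
b=least_squares(res,[.58,.06,0,.15],x_scale=[.1,.1,.1,.1]).x
print("bed x,y,yaw(deg),bush y",b[:2],np.degrees(b[2]),b[3]); print(res(b).reshape(-1,2).round(1).tolist())
bush=W(b,(12,b[3]*1000,76)); print("bush",bush,"stop",W(b,(12,b[3]*1000-95,57)),"handle",W(b,(12,b[3]*1000+75,72)))
# moulding
mo=[(t,t3(125,172),(23,90,70)),(t,t3(552,240),(23,-90,70)),(s,s3(215,138),(23,90,70)),(s,s3(520,400),(23,-90,70)),(t,t3(545,355),(-23,-90,58))]
rm=lambda q:np.concatenate([proj(p,W(q,l))-uv for p,uv,l in mo])
m=least_squares(rm,[.57,-.12,0]).x; print("moulding",m[:2],np.degrees(m[2]),rm(m).reshape(-1,2).round(1).tolist())
c,sn=np.cos(b[2]),np.sin(b[2]); d=m[:2]-b[:2]; print("moulding in bed",c*d[0]+sn*d[1],-sn*d[0]+c*d[1],np.degrees(m[2]-b[2]))
print("end",W(m,(0,90,55)))
k=[tri(s,[150,220.7],t,[184.6,195.6])[0]]
uvt=t2(712,594); uvs=s2(327,557); print("knob?",uvt,uvs,tri(s,uvs[::-1],t,uvt[::-1]),)
E
python3 fit.py
```

```text
bed x,y,yaw(deg),bush y [0.58052831 0.05702009] -0.15211865702502228 0.16543532801013155
[[0.1, -0.6], [-0.2, 0.4], [0.8, -0.4], [0.9, -0.3], [-0.9, -0.6], [-0.2, -0.5], [0.3, -0.3], [-0.9, 0.4], [-0.4, 0.0], [0.4, -0.4], [-0.4, -0.4]]
bush [0.59296749 0.22242298 0.076     ] stop [0.59271527 0.12742331 0.057     ] handle [0.59316661 0.29742271 0.072     ]
moulding [ 0.57299959 -0.11670581] -6.261092431113687 [[0.3, -0.2], [0.8, 0.0], [-0.6, 0.2], [0.3, -0.0], [-1.0, -0.1]]
moulding in bed -0.007067456927653151 -0.17374527897359746 -6.108973774088665
end [ 0.58281493 -0.02724264  0.055     ]
knob? [194.5        183.76666667] [220.4375 149.1875] (array([0.44209809, 0.06579269, 0.08699259]), [array([-0.4,  0.1]), array([ 0.2, -0.3])])
```

Run:
```python
from h import *
s=imaging.snapshot("side"); t=imaging.snapshot("top")
a=cv2.resize(s["image"][138:180,205:240],None,fx=11,fy=11,interpolation=cv2.INTER_CUBIC)
b=cv2.resize(t["image"][167:209,180:215],None,fx=11,fy=11,interpolation=cv2.INTER_CUBIC)
cv2.imwrite("pics/kn.png",np.hstack([a,b]))
# predicted circles
for X in [(.441,.064)]:
  for p in (s,t):
    for z in (.072,.1): print([proj(p,[X[0]+.016*np.cos(q),X[1]+.016*np.sin(q),z]).round(1).tolist() for q in np.arange(4)*np.pi/2])
```

```text
[[224.5, 151.4], [217.1, 151.0], [216.2, 155.8], [223.6, 156.1]]
[[224.2, 144.1], [216.7, 143.7], [215.7, 148.4], [223.3, 148.8]]
[[196.5, 179.7], [190.5, 184.7], [195.6, 190.4], [201.6, 185.3]]
[[195.2, 177.3], [189.1, 182.4], [194.2, 188.3], [200.4, 183.1]]
```

View pics/kn.png

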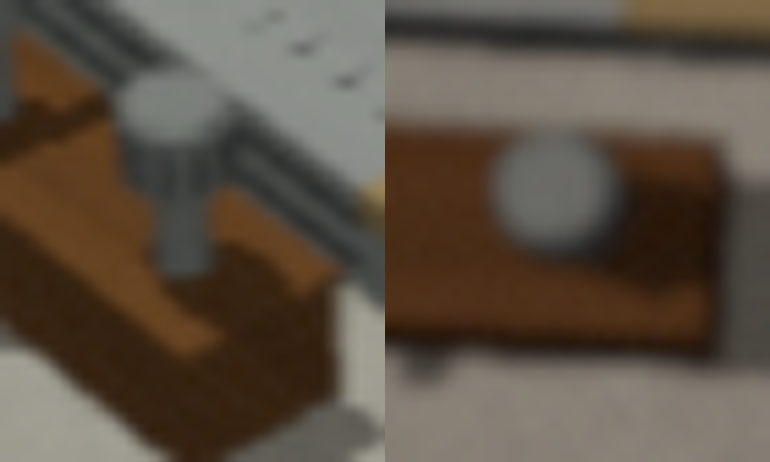

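The crop shows the round knob (side 220,147; top 194.6,183.8), at about (0.439, 0.063). Next I'll move above it with the jaws along world x.

```bash
python3 -m creep '[[0,-0.04,-0.044,0,7],[0,-0.081,-0.088,0,15],[0,-0.121,-0.132,0,22],[0,-0.161,-0.176,0,29],[0,-0.202,-0.22,0,37],[0,-0.242,-0.264,0,44],[0,-0.282,-0.308,0,51],[0,-0.323,-0.352,0,59],[0,-0.363,-0.396,0,66],[0,-0.403,-0.44,0,73.4]]' 20; python3 -m creep '[[0,0,0,0,0],[0,0,0,0,0]]'
```

```text
clock: 4.1
tool_pos: [0.4399, 0.0619, 0.239]
eef_rot: [0.707, 0.707, 0.001, 0.0]
contact_force: [1.1, 0.9, 0.1]
opening: 1.0
clock: 4.35
tool_pos: [0.4386, 0.0641, 0.2387]
eef_rot: [0.706, 0.708, 0.0, -0.0]
contact_force: [-0.8, 0.6, -0.7]
opening: 1.001
```

```bash
python3 -m creep '[[0,0,0,0.06,0],[0,0,0,0.1,0],[0,0,0,0.14,0],[0,0,0,0.16,0],[0,0,0,0.17,0],[0,0,0,0.17,0],[255,0,0,0.17,0],[255,0,0,0.17,0],[255,0,0,0.17,0],[255,0,0,0.17,0]]' 30; python3 -m creep '[[255,0,0,0,0],[255,0,0,0,0],[255,0,0,0,0]]'
python3 - <<'E'
from h import *
s=imaging.snapshot("side"); t=imaging.snapshot("top")
crop(s,170,80,270,180,"g1.png",6)
E
```

```text
clock: 5.6
tool_pos: [0.439, 0.0635, 0.069]
eef_rot: [0.706, 0.708, 0.0, 0.0]
contact_force: [-0.6, 0.1, -0.6]
opening: 0.573
clock: 5.98
tool_pos: [0.439, 0.0635, 0.0687]
eef_rot: [0.706, 0.708, 0.0, 0.0]
contact_force: [0.1, -0.1, -0.1]
opening: 0.353
```

View pics/g1.png

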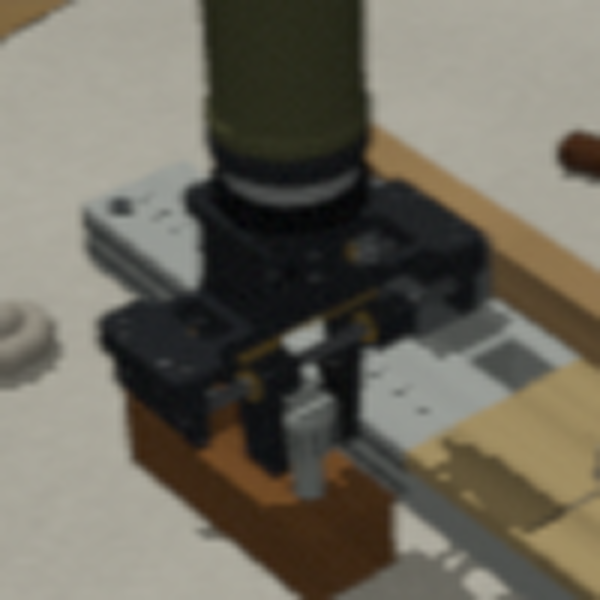

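The grip is on the knob at about 31 mm opening. I'll lift it.

```bash
python3 -m creep '[[255,0,0,-0.01,0],[255,0,0,-0.025,0],[255,0,0,-0.045,0],[255,0,0,-0.07,0],[255,0,0,-0.095,0],[255,0,0,-0.11,0],[255,0,0,-0.11,0]]'; python3 -m creep '[[255,0.03,0.03,0,0],[255,0.06,0.06,0,0],[255,0.09,0.09,0,0],[255,0.12,0.12,0,0],[255,0.14,0.14,0,0],[255,0.152,0.15,0,0],[255,0.158,0.154,0,0],[255,0.158,0.154,0,0]]'
python3 - <<'E'
from h import *
s=imaging.snapshot("side"); t=imaging.snapshot("top")
crop(s,190,70,260,135,"g2.png",9); crop(t,110,90,200,165,"g2t.png",8)
print(telemetry.get_state()["tool_pos"])
for n in ("pin_tip","pin_knob"):
  for p in (s,t): print(n,[(d["location"],d["score"]) for d in imaging.place_of(p,n)])
T=telemetry.get_state()["tool_pos"]; k=T+[0,0,.019]
for p in (s,t): print("pred knob, tip, bush",proj(p,k),proj(p,k-[0,0,.074]),proj(p,[.593,.222,.076]))
E
```

```text
clock: 6.95
tool_pos: [0.4391, 0.0635, 0.1798]
eef_rot: [0.706, 0.708, 0.001, 0.001]
contact_force: [0.3, -0.4, -2.4]
opening: 0.355
clock: 7.95
tool_pos: [0.5917, 0.2218, 0.1779]
eef_rot: [0.706, 0.708, -0.001, -0.0]
contact_force: [0.1, -0.4, -1.3]
opening: 0.353
[0.59165351 0.22094245 0.17836278]
pin_tip [([99.2, 227.8], 0.49), ([129.2, 241.7], 0.33)]
pin_tip [([128.4, 141.8], 0.47)]
pin_knob [([168.6, 291.2], 0.73), ([80.8, 229.4], 0.6)]
pin_knob [([117.8, 135.5], 0.47)]
pred knob, tip, bush [225.62792502  79.90700431] [226.27171475 100.04359853] [226.72025269 112.09322402]
pred knob, tip, bush [135.64578431 115.60318862] [143.07806997 126.01929201] [147.18056581 131.78329045]
```

View pics/g2.png

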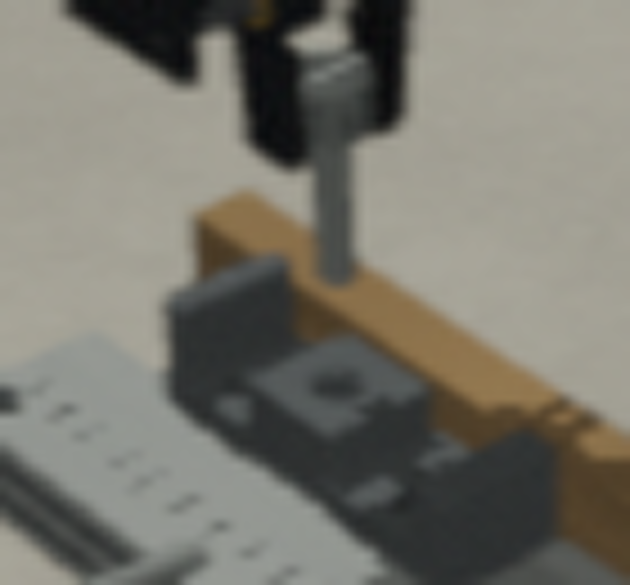

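View pics/g2t.png

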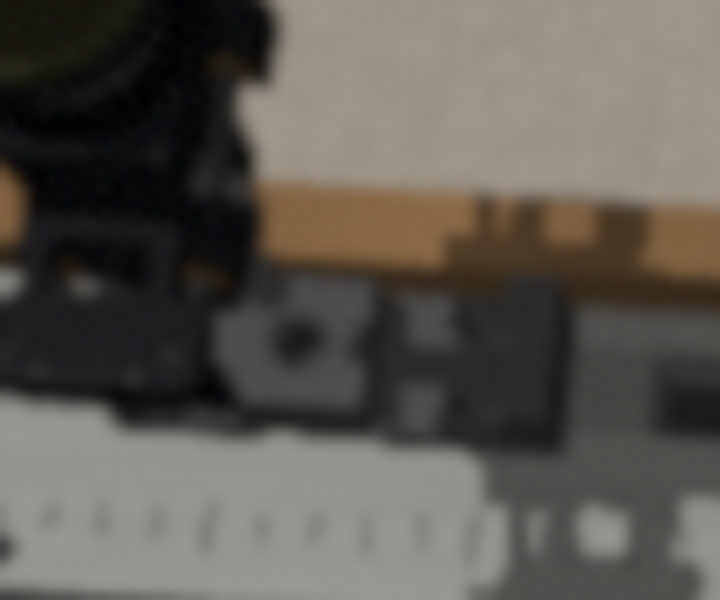

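The side view puts the tip at (227.3,100) and the bush at (226.8,112.4), so the tip is slightly to −y. I'll correct that, lower it and look again.

```bash
python3 -m creep '[[255,0.003,0,0,0],[255,0.003,0,0.01,0],[255,0.003,0,0.02,0],[255,0.003,0,0.03,0],[255,0.003,0,0.036,0],[255,0.003,0,0.038,0],[255,0.003,0,0.038,0],[255,0.003,0,0.038,0]]'
python3 - <<'E'
from h import *
s=imaging.snapshot("side"); t=imaging.snapshot("top")
crop(s,200,75,255,130,"g3.png",11); crop(t,110,100,190,160,"g3t.png",9)
T=telemetry.get_state()["tool_pos"]; print(T); k=T+[0,0,.017]
for p in (s,t): print("pred knob, tip, bush",proj(p,k),proj(p,k-[0,0,.074]),proj(p,[.593,.222,.076]))
E
```

```text
clock: 9.25
tool_pos: [0.5927, 0.225, 0.1411]
eef_rot: [0.706, 0.708, 0.0, 0.0]
contact_force: [0.1, 0.5, -2.5]
opening: 0.351
[0.59261838 0.22497641 0.14105857]
pred knob, tip, bush [225.37947649  90.42929744] [226.01863377 109.74279363] [226.72025269 112.09322402]
pred knob, tip, bush [138.45437036 121.15189644] [145.45686931 130.86399276] [147.18056581 131.78329045]
```

View pics/g3.png

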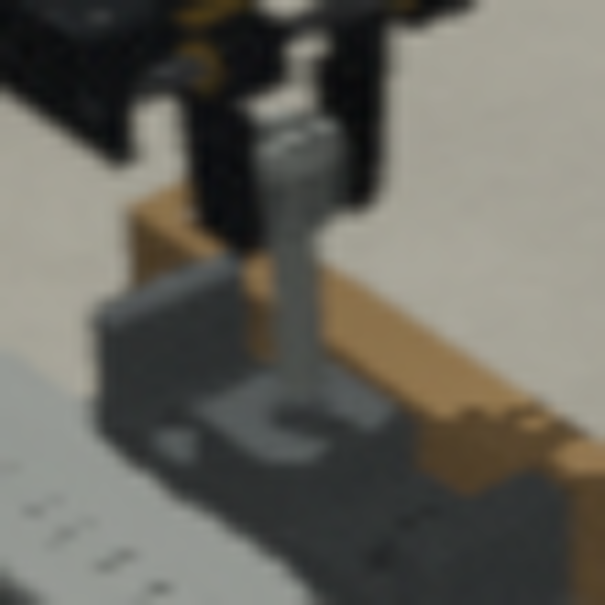

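View pics/g3t.png

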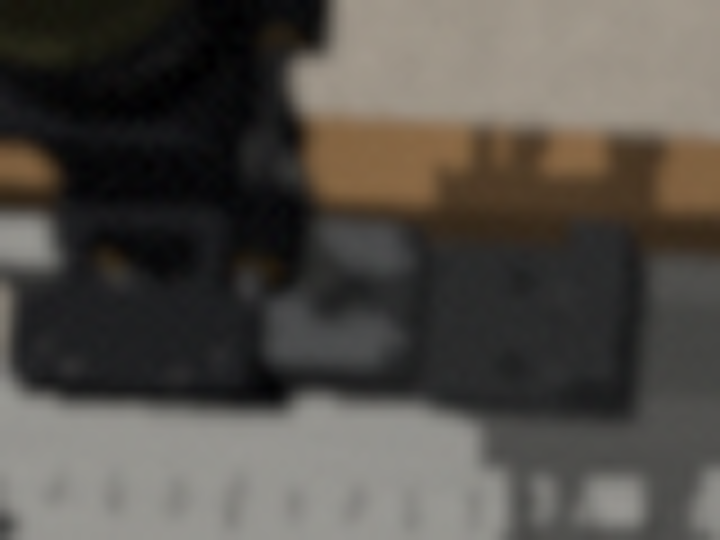

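The tip now sits over the bush, with its column within 0.3 px. I'll lower it gently.

```bash
python3 -m creep '[[255,0,0,0.004,0],[255,0,0,0.008,0],[255,0,0,0.011,0],[255,0,0,0.014,0],[255,0,0,0.016,0],[255,0,0,0.016,0]]'
python3 - <<'E'
from h import *
x=telemetry.get_state(); print(x["tool_pos"],x["contact_force"],x["moment"])
E
```

```text
clock: 10.1
tool_pos: [0.592, 0.2245, 0.1243]
eef_rot: [0.706, 0.708, -0.001, -0.0]
contact_force: [-0.0, -1.7, -3.0]
opening: 0.352
[0.59198947 0.22453685 0.12426984] [-0.03148449 -1.69236623 -3.03652233] [-0.39680534  0.3173023   0.04918973]
```

```bash
python3 -m creep '[[255,0,0,0.006,0],[255,0,0,0.012,0],[255,0,0,0.018,0],[255,0,0,0.022,0],[255,0,0,0.025,0],[255,0,0,0.025,0]]'
python3 - <<'E'
from h import *
s=imaging.snapshot("side"); crop(s,200,75,255,130,"g4.png",11)
E
```

```text
clock: 10.85
tool_pos: [0.5922, 0.2249, 0.0993]
eef_rot: [0.706, 0.708, -0.0, -0.0]
contact_force: [-1.0, -1.4, -3.5]
opening: 0.352
```

View pics/g4.png

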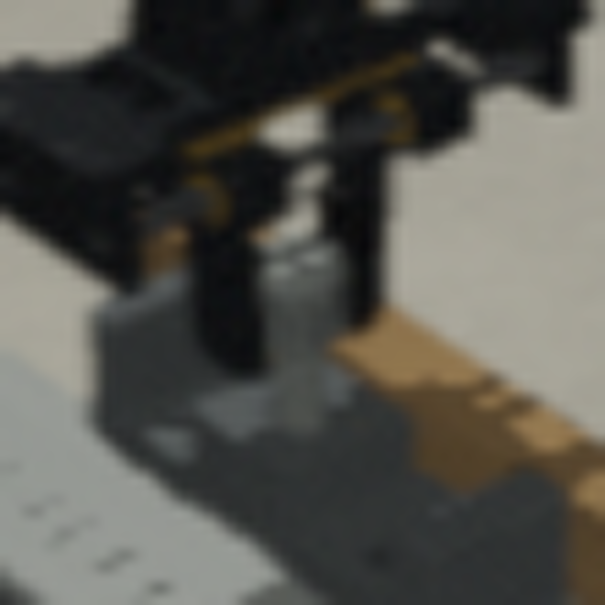

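The pin is standing in the bush. I'll release it, go up, and move round behind the push plate.

```bash
python3 -m creep '[[150,0,0,0,0],[100,0,0,0,0],[60,0,0,0,0],[40,0,0,0,0],[0,0,0,-0.02,0],[0,0,0,-0.04,0],[0,0,0,-0.065,0],[255,0.03,0,-0.065,0],[255,0.07,0,-0.065,0],[255,0.1,0,-0.065,0]]'; python3 -m creep '[[255,0,0,0,0],[255,0,0,0,0]]'
python3 - <<'E'
from h import *
s=imaging.snapshot("side"); t=imaging.snapshot("top"); crop(s,190,70,260,140,"g5.png",8); crop(t,90,90,200,170,"g5t.png",7)
E
```

```text
clock: 12.15
tool_pos: [0.5918, 0.3272, 0.1649]
eef_rot: [0.706, 0.709, 0.001, -0.0]
contact_force: [-0.1, 0.5, -0.1]
opening: 0.679
clock: 12.4
tool_pos: [0.5924, 0.3233, 0.1646]
eef_rot: [0.706, 0.708, -0.001, 0.001]
contact_force: [-0.4, -0.7, 0.6]
opening: 0.455
```

View pics/g5.png

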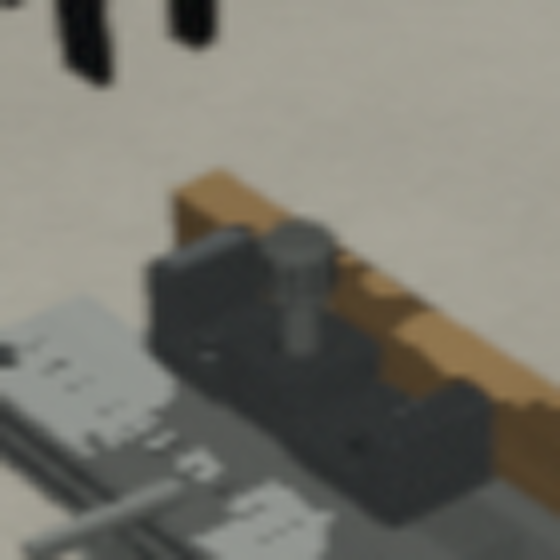

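View pics/g5t.png

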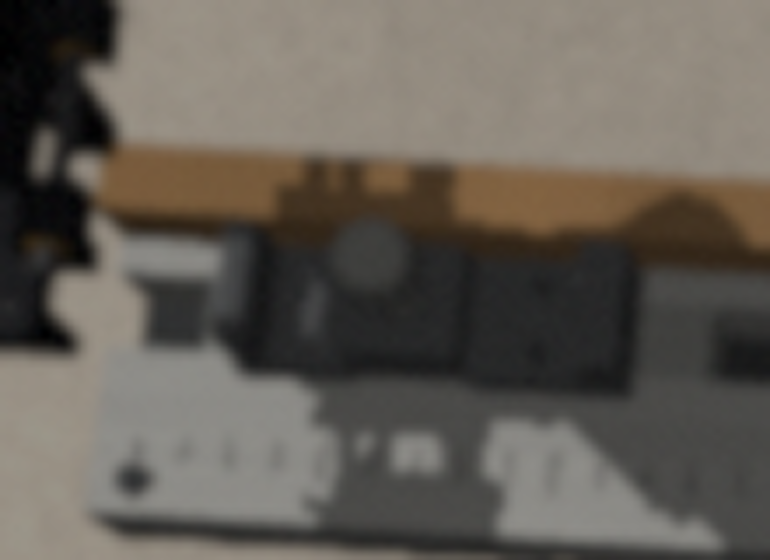

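```bash
python3 -m creep '[[255,0,0,0.04,0],[255,0,0,0.075,0],[255,0,0,0.092,0],[255,0,0,0.097,0],[255,0,0,0.097,0],[255,0,0,0.097,0]]'; python3 -m creep '[[255,-0.003,0,0,0],[255,-0.006,0,0,0],[255,-0.009,0,0,0],[255,-0.012,0,0,0],[255,-0.015,0,0,0],[255,-0.018,0,0,0]]'
python3 - <<'E'
from h import *
s=imaging.snapshot("side"); t=imaging.snapshot("top"); crop(s,190,70,260,140,"g6.png",8)
E
```

```text
clock: 13.25
tool_pos: [0.593, 0.3253, 0.0691]
eef_rot: [0.706, 0.708, 0.001, 0.0]
contact_force: [-0.2, 0.2, 1.1]
opening: 0.004
clock: 14.0
tool_pos: [0.5921, 0.3068, 0.0677]
eef_rot: [0.706, 0.708, 0.0, -0.0]
contact_force: [-0.1, 2.3, -1.1]
opening: 0.006
```

View pics/g6.png

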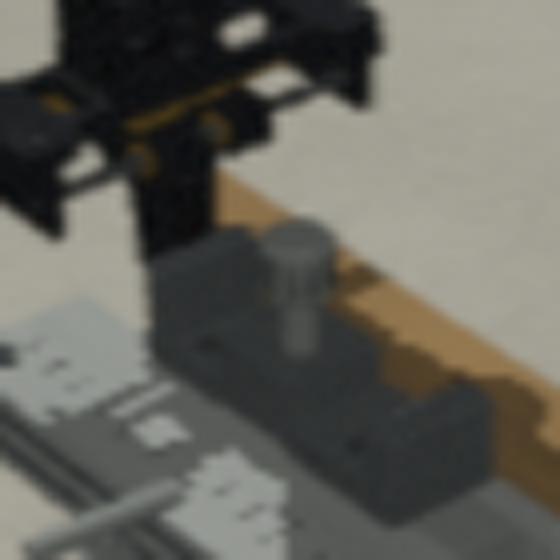

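Contact is made at TCP y≈0.307, with the pin still up. I'll push slowly.

```bash
python3 -m creep '[[255,-0.0025,0,0,0],[255,-0.005,0,0,0],[255,-0.0075,0,0,0],[255,-0.01,0,0,0],[255,-0.0125,0,0,0],[255,-0.015,0,0,0],[255,-0.0175,0,0,0],[255,-0.02,0,0,0]]'; python3 -m creep '[[255,-0.0025,0,0,0],[255,-0.005,0,0,0],[255,-0.0075,0,0,0]]'; python3 -m creep '[[255,-0.0025,0,0,0],[255,-0.005,0,0,0],[255,-0.0075,0,0,0]]'
```

```text
clock: 15.1
tool_pos: [0.5921, 0.2868, 0.0677]
eef_rot: [0.706, 0.708, -0.0, -0.0]
contact_force: [0.1, 4.1, -0.9]
opening: 0.003
clock: 15.48
tool_pos: [0.5921, 0.2792, 0.0677]
eef_rot: [0.706, 0.708, -0.0, -0.0]
contact_force: [-1.0, 4.6, -0.4]
opening: 0.004
clock: 15.85
tool_pos: [0.592, 0.2716, 0.0677]
eef_rot: [0.706, 0.708, -0.0, -0.0]
contact_force: [-1.4, 2.8, 0.7]
opening: 0.007
```

```bash
python3 -m creep '[[255,-0.002,0,0,0],[255,-0.004,0,0,0],[255,-0.006,0,0,0]]'; python3 -m creep '[[255,-0.002,0,0,0],[255,-0.004,0,0,0],[255,-0.006,0,0,0]]'
python3 - <<'E'
from h import *
s=imaging.snapshot("side"); crop(s,190,70,260,140,"g7.png",8)
E
```

```text
clock: 16.23
tool_pos: [0.5923, 0.2654, 0.0677]
eef_rot: [0.706, 0.708, -0.0, 0.0]
contact_force: [-0.8, 2.2, 0.9]
opening: 0.005
clock: 16.6
tool_pos: [0.5923, 0.2623, 0.0677]
eef_rot: [0.706, 0.708, 0.002, -0.001]
contact_force: [-0.6, 7.6, -1.9]
opening: 0.003
```

View pics/g7.png

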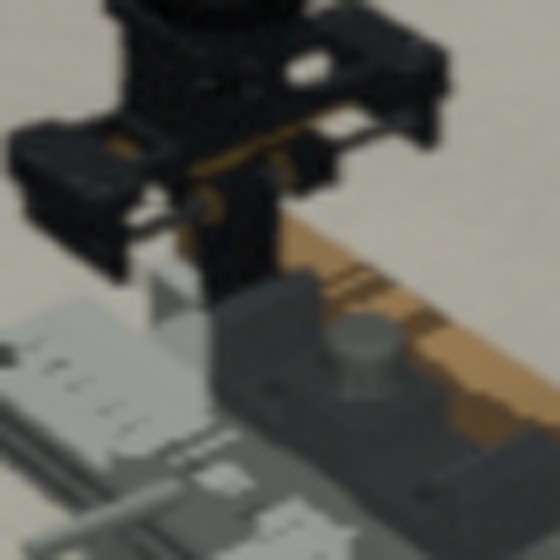

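The knob has dropped to near the block (crop 365,340), and the arm stalled at y=0.262 with 7.6 N against a command of 0.2595, so the carriage is locked. I'll back off and lift.

```bash
python3 -m creep '[[255,0.006,0,0,0],[255,0.012,0,0,0],[255,0.012,0,-0.03,0],[255,0.012,0,-0.07,0],[255,0.012,0,-0.1,0],[255,0.012,0,-0.1,0]]'
python3 - <<'E'
from h import *
x=telemetry.get_state(); print(x["q"].round(2),x["tool_pos"])
s=imaging.snapshot("side"); t=imaging.snapshot("top"); crop(s,195,80,275,150,"g8.png",8); crop(t,110,100,230,180,"g8t.png",6.5)
E
```

```text
clock: 17.4
tool_pos: [0.5943, 0.272, 0.1703]
eef_rot: [0.706, 0.708, 0.002, 0.001]
contact_force: [0.7, -0.1, -0.8]
opening: 0.007
[-0.57  0.81  0.14  1.55 -0.14  0.79 -0.38] [0.5943374  0.2719541  0.17034567]
```

View pics/g8.png

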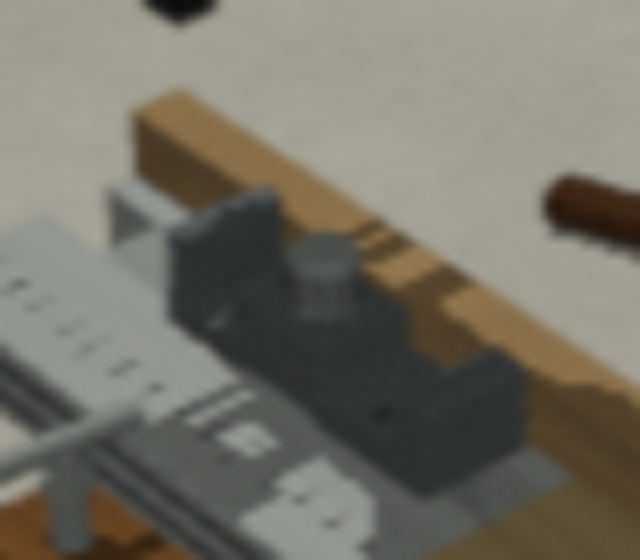

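View pics/g8t.png

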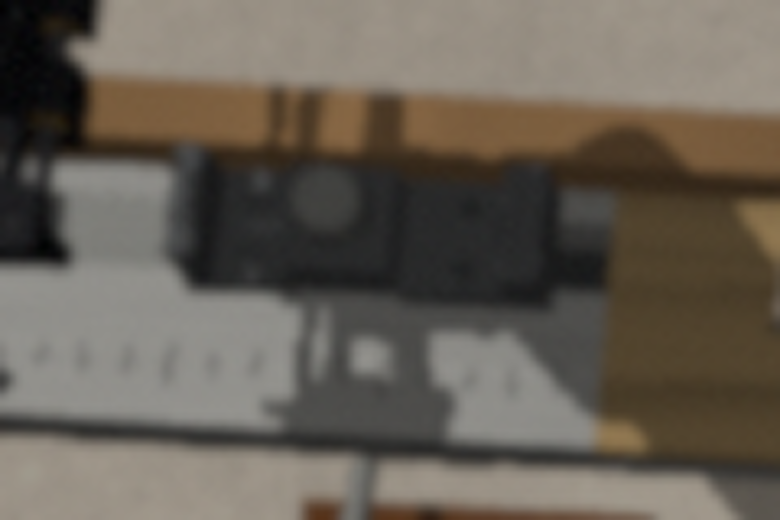

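```bash
python3 -m creep '[[0,-0.04,-0.008,0,9],[0,-0.08,-0.016,0,18],[0,-0.12,-0.024,0,27],[0,-0.16,-0.032,0,36],[0,-0.2,-0.04,0,45],[0,-0.24,-0.048,0,54],[0,-0.28,-0.056,0,63],[0,-0.32,-0.064,0,72],[0,-0.36,-0.072,0,81],[0,-0.389,-0.079,0,90]]'; python3 -m creep '[[0,0,0,0,0],[0,0,0,0,0],[0,0,0,0,0]]'
python3 - <<'E'
from h import *
x=telemetry.get_state(); print(x["q"].round(2),x["tool_pos"],x["eef_rot"])
s=imaging.snapshot("side"); t=imaging.snapshot("top")
print("knob top",tri(s,[111.2,235.3],t,[130,159.7]))
E
```

```text
clock: 18.75
tool_pos: [0.5128, -0.1194, 0.1665]
eef_rot: [1.0, -0.002, -0.001, 0.0]
contact_force: [-0.6, 1.2, 0.6]
opening: 0.998
clock: 19.12
tool_pos: [0.5146, -0.1156, 0.1672]
eef_rot: [1.0, 0.003, -0.0, -0.001]
contact_force: [-0.7, -0.3, -0.1]
opening: 1.002
[-0.14  0.72  0.46  1.95 -0.55  0.6  -0.88] [ 0.51456493 -0.11558433  0.1671849 ] [ 9.99994530e-01  3.23033690e-03 -3.98168485e-04 -5.89349155e-04]
knob top (array([0.59292604, 0.17801727, 0.1012829 ]), [array([-0.5,  0.1]), array([ 0.3, -0.5])])
```

The knob top triangulates to z=0.101. That compares with 0.104 expected when dropped and 0.128 when not, so the pin is home. Next I'll push the moulding with both fingers onto its front face.

```bash
python3 -m creep '[[0,0,0,0.05,0],[0,0,0,0.09,0],[0,0,0,0.11,0],[0,0,0,0.119,0],[0,0,0,0.119,0],[0,0,0,0.119,0]]'; python3 -m creep '[[0,0.006,0,0,0],[0,0.012,0,0,0],[0,0.018,0,0,0],[0,0.023,0,0,0],[0,0.028,0,0,0],[0,0.033,0,0,0],[0,0.038,0,0,0],[0,0.043,0,0,0],[0,0.047,0,0,0]]';python3 -m creep '[[0,0.002,0,0,0],[0,0.004,0,0,0]]'
python3 - <<'E'
from h import *
s=imaging.snapshot("side"); t=imaging.snapshot("top"); crop(s,220,110,350,220,"m1.png",6); crop(t,180,100,320,180,"m1t.png",5.7)
E
```

```text
clock: 19.98
tool_pos: [0.5151, -0.1174, 0.0495]
eef_rot: [1.0, 0.002, 0.001, 0.0]
contact_force: [0.5, 0.5, 0.8]
opening: 0.997
clock: 21.1
tool_pos: [0.5617, -0.1169, 0.0486]
eef_rot: [1.0, 0.002, -0.0, -0.0]
contact_force: [-1.7, 0.2, 0.2]
opening: 1.002
clock: 21.35
tool_pos: [0.5654, -0.117, 0.0486]
eef_rot: [1.0, 0.001, -0.0, -0.0]
contact_force: [-1.1, -0.1, 0.0]
opening: 0.997
```

View pics/m1.png

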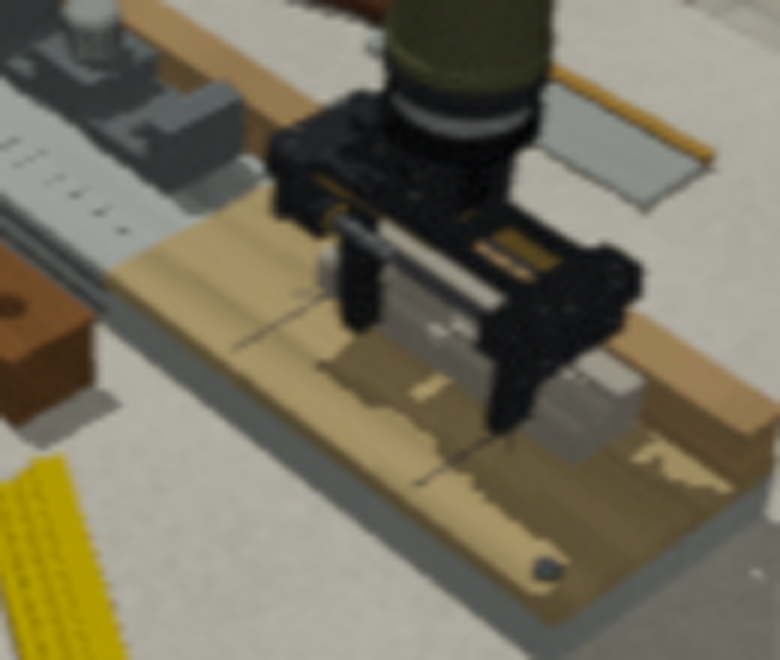

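View pics/m1t.png

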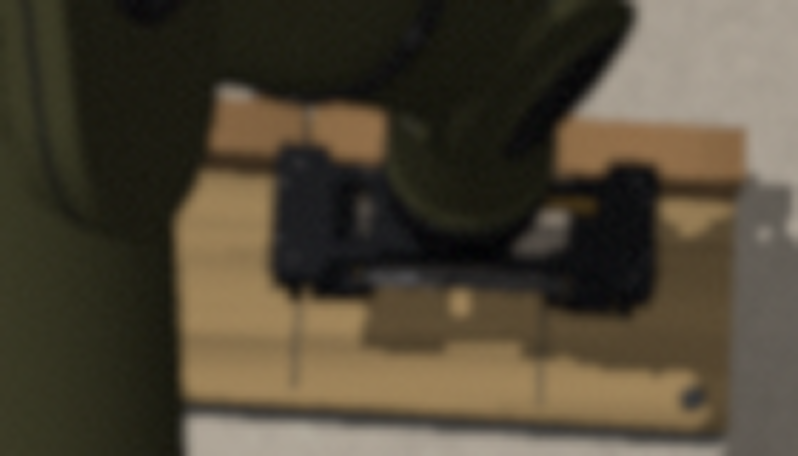

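The moulding is now parallel to the fence and almost on it. I'll close the last few mm until the force rises.

```bash
python3 -m creep '[[0,0.0015,0,0,0],[0,0.003,0,0,0]]';python3 -m creep '[[0,0.001,0,0,0],[0,0.002,0,0,0]]'; python3 -m creep '[[0,0.001,0,0,0],[0,0.002,0,0,0]]'
```

```text
clock: 21.7
tool_pos: [0.5679, -0.1171, 0.0487]
eef_rot: [1.0, 0.001, -0.0, -0.0]
contact_force: [-4.5, -0.7, 2.0]
opening: 1.0
clock: 21.95
tool_pos: [0.5681, -0.1171, 0.0486]
eef_rot: [1.0, 0.001, -0.002, -0.001]
contact_force: [-7.7, 0.8, 6.4]
opening: 1.001
clock: 22.2
tool_pos: [0.5683, -0.117, 0.0485]
eef_rot: [1.0, 0.0, -0.004, -0.001]
contact_force: [-11.3, 0.5, 8.1]
opening: 1.006
```

Flat against the fence at x=0.568, with 11 N. I'll back off and go round to the −y end with the fingers closed.

```bash
python3 -m creep '[[0,-0.015,0,0,0],[0,-0.03,0,0,0],[0,-0.03,0,-0.04,0],[0,-0.03,0,-0.08,0],[255,-0.01,0.04,-0.08,0],[255,0.01,0.08,-0.08,0],[255,0.032,0.12,-0.08,0],[255,0.032,0.133,-0.08,0],[255,0.032,0.133,-0.08,0]]'
python3 - <<'E'
from h import *
s=imaging.snapshot("side"); t=imaging.snapshot("top"); crop(s,220,110,350,220,"m2.png",6); crop(t,180,100,320,180,"m2t.png",5.7)
x=telemetry.get_state(); print(x["tool_pos"],x["opening"])
for p in(s,t): print([proj(p,[.6024+a,-.117+b,z]).round(1).tolist() for a,b,z in((.023,.09,.07),(.023,-.09,.07),(-.023,-.09,.058))])
E
```

```text
clock: 23.32
tool_pos: [0.6044, -0.2508, 0.1286]
eef_rot: [1.0, 0.001, 0.0, 0.0]
contact_force: [0.3, 0.2, 0.2]
opening: 0.456
[ 0.60458934 -0.24814884  0.1284343 ] 0.3687447297785806
[[284.8, 144.0], [328.5, 173.3], [317.3, 183.3]]
[[231.8, 127.0], [291.9, 130.4], [290.9, 146.3]]
```

View pics/m2.png

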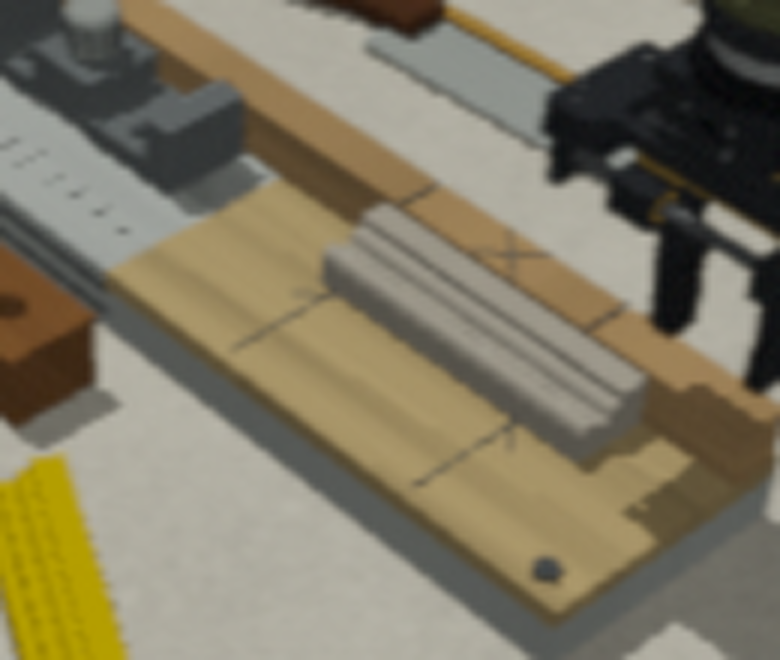

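View pics/m2t.png

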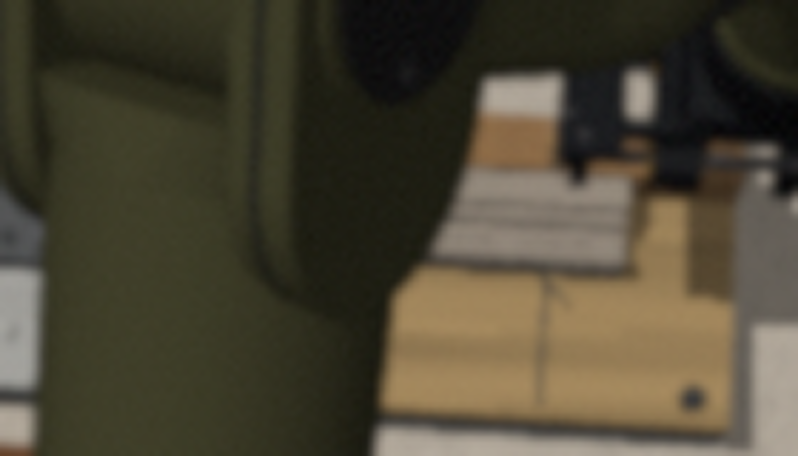

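```bash
python3 -m creep '[[255,-0.002,0,0.03,0],[255,-0.002,0,0.06,0],[255,-0.002,0,0.075,0],[255,-0.002,0,0.078,0],[255,-0.002,0,0.078,0],[255,-0.002,0,0.078,0]]'; python3 -m creep '[[255,0,-0.007,0,0],[255,0,-0.014,0,0],[255,0,-0.021,0,0],[255,0,-0.027,0,0],[255,0,-0.033,0,0],[255,0,-0.039,0,0],[255,0,-0.045,0,0],[255,0,-0.051,0,0],[255,0,-0.057,0,0],[255,0,-0.063,0,0]]'
python3 - <<'E'
from h import *
s=imaging.snapshot("side"); crop(s,220,110,350,220,"m3.png",6)
E
```

```text
clock: 24.18
tool_pos: [0.6035, -0.2504, 0.0518]
eef_rot: [1.0, 0.001, 0.001, 0.0]
contact_force: [0.3, 0.3, 0.5]
opening: 0.009
clock: 25.42
tool_pos: [0.6026, -0.1866, 0.0507]
eef_rot: [1.0, 0.001, 0.0, -0.0]
contact_force: [-0.8, -1.0, -0.5]
opening: -0.0
```

View pics/m3.png

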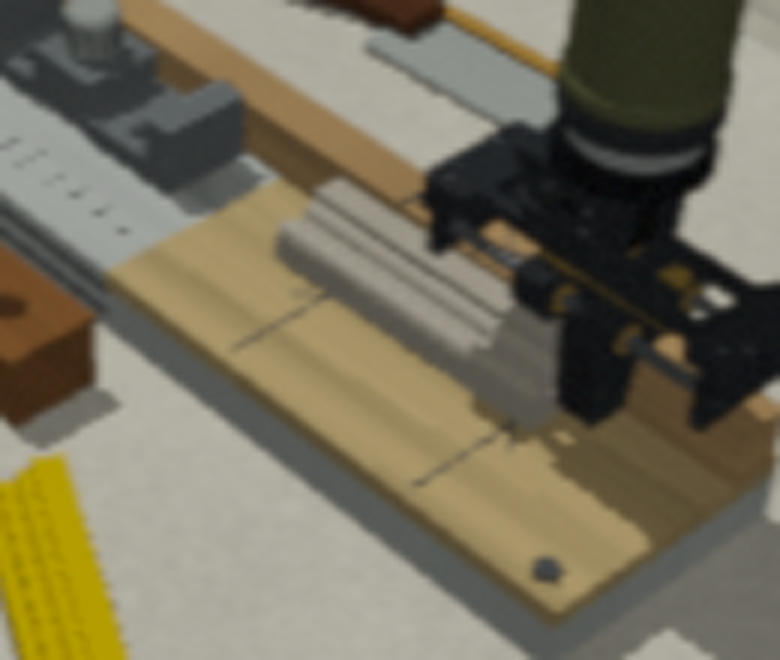

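```bash
python3 -m creep '[[255,0,-0.006,0,0],[255,0,-0.012,0,0],[255,0,-0.018,0,0],[255,0,-0.024,0,0],[255,0,-0.03,0,0],[255,0,-0.036,0,0],[255,0,-0.042,0,0],[255,0,-0.048,0,0],[255,0,-0.054,0,0],[255,0,-0.058,0,0]]'; python3 -m creep '[[255,0,-0.003,0,0],[255,0,-0.006,0,0]]';  python3 - <<'E'
from h import *
s=imaging.snapshot("side"); crop(s,200,80,330,190,"m4.png",6)
E
```

```text
clock: 26.72
tool_pos: [0.6025, -0.1285, 0.0507]
eef_rot: [1.0, 0.002, -0.0, -0.0]
contact_force: [-0.7, -0.6, 0.5]
opening: 0.007
clock: 26.98
tool_pos: [0.6024, -0.123, 0.0507]
eef_rot: [1.0, 0.001, 0.0, 0.0]
contact_force: [0.9, -1.3, 1.2]
opening: 0.007
```

View pics/m4.png

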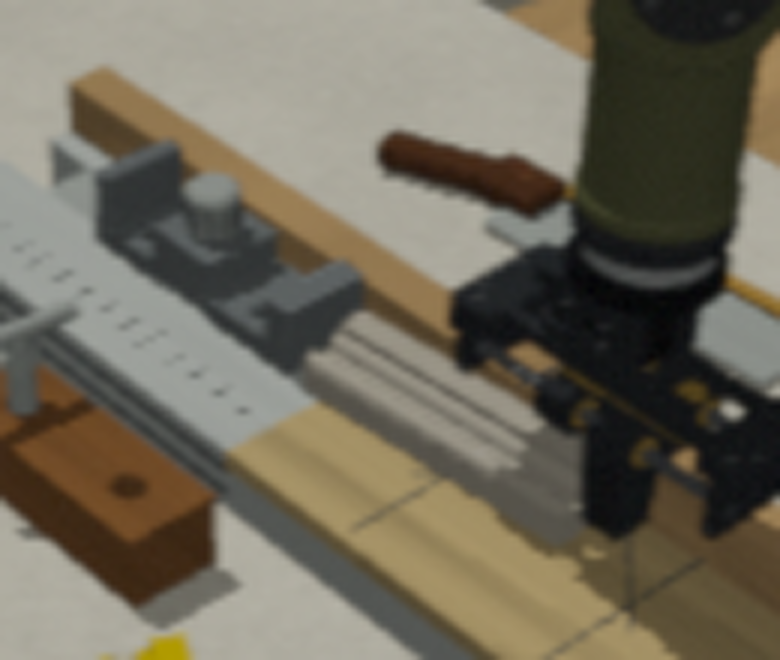

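The gap to the stop is now only a few mm. I'll continue until the force rises.

```bash
python3 -m creep '[[255,0,-0.002,0,0],[255,0,-0.004,0,0]]'; python3 -m creep '[[255,0,-0.001,0,0],[255,0,-0.002,0,0]]';python3 -m creep '[[255,0,-0.001,0,0],[255,0,-0.002,0,0]]';python3 -m creep '[[255,0,-0.001,0,0],[255,0,-0.002,0,0]]'
```

```text
clock: 27.28
tool_pos: [0.6024, -0.1191, 0.0507]
eef_rot: [1.0, 0.001, -0.0, 0.0]
contact_force: [0.8, -1.9, -0.1]
opening: 0.002
clock: 27.52
tool_pos: [0.6024, -0.117, 0.0507]
eef_rot: [1.0, 0.001, 0.0, -0.0]
contact_force: [-0.7, -1.2, -0.3]
opening: 0.007
clock: 27.78
tool_pos: [0.6024, -0.115, 0.0507]
eef_rot: [1.0, 0.001, -0.0, -0.0]
contact_force: [1.0, -0.9, 0.3]
opening: 0.005
clock: 28.02
tool_pos: [0.6024, -0.1136, 0.0507]
eef_rot: [1.0, 0.001, 0.0, 0.0]
contact_force: [0.1, -3.9, -0.9]
opening: 0.001
```

```bash
python3 -m creep '[[255,0,-0.001,0,0],[255,0,-0.002,0,0]]';python3 -m creep '[[255,0,-0.001,0,0],[255,0,-0.002,0,0]]'
```

```text
clock: 28.28
tool_pos: [0.6023, -0.1116, 0.0507]
eef_rot: [1.0, 0.001, 0.0, 0.0]
contact_force: [0.1, -3.7, -0.1]
opening: 0.005
clock: 28.52
tool_pos: [0.6024, -0.1092, 0.0507]
eef_rot: [1.0, 0.001, 0.0, 0.0]
contact_force: [-0.6, -3.9, -0.0]
opening: 0.005
```

```bash
python3 -m creep '[[255,0,-0.001,0,0],[255,0,-0.001,0,0]]'
python3 - <<'E'
from h import *
s=imaging.snapshot("side"); crop(s,200,80,330,190,"m5.png",6)
E
```

```text
clock: 28.78
tool_pos: [0.6024, -0.1081, 0.0507]
eef_rot: [1.0, 0.001, 0.0, 0.0]
contact_force: [-0.1, -4.2, -0.2]
opening: 0.006
```

View pics/m5.png

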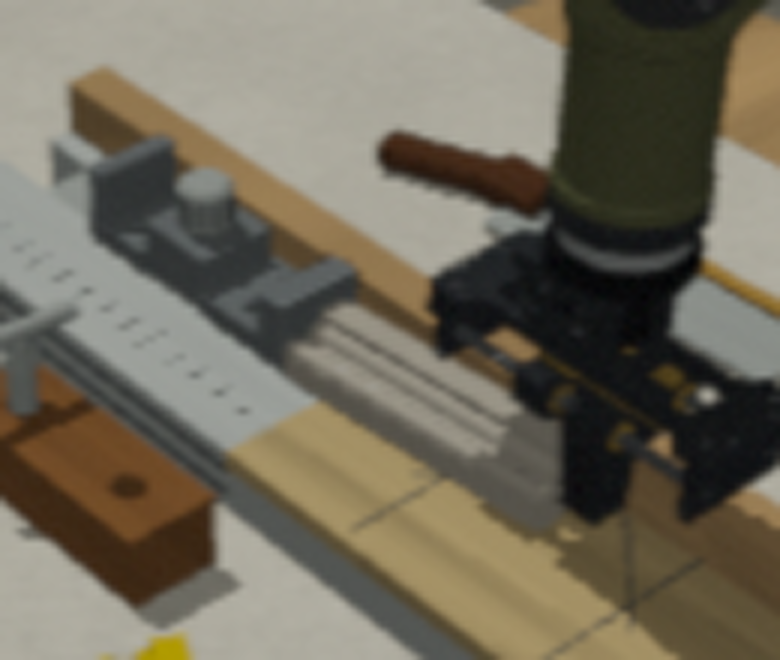

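The carriage moved about 5 mm back under 4 N, and the knob is still seated low. I'll check that it locks.

```bash
python3 -m creep '[[255,0,-0.001,0,0],[255,0,-0.002,0,0]]'
```

```text
clock: 29.08
tool_pos: [0.6024, -0.1067, 0.0508]
eef_rot: [1.0, 0.001, 0.0, 0.001]
contact_force: [0.0, -5.7, -0.6]
opening: 0.006
```

```bash
python3 -m creep '[[255,0,-0.001,0,0],[255,0,-0.001,0,0]]'
```

```text
clock: 29.32
tool_pos: [0.6023, -0.1066, 0.0508]
eef_rot: [1.0, 0.001, 0.0, 0.001]
contact_force: [-0.5, -6.5, -1.1]
opening: 0.005
```

Locked at 6.5 N. I'll back off and press the front face flat to the fence again at its new place.

```bash
python3 -m creep '[[255,0,0.012,0,0],[255,0,0.025,0,0],[255,0,0.025,-0.04,0],[255,0,0.025,-0.08,0],[0,-0.03,0,-0.08,0],[0,-0.06,-0.05,-0.08,0],[0,-0.076,-0.09,-0.08,0],[0,-0.076,-0.106,-0.08,0],[0,-0.076,-0.106,-0.08,0],[0,-0.076,-0.106,-0.08,0]]'
python3 - <<'E'
from h import *
x=telemetry.get_state(); print(x["tool_pos"],x["opening"])
s=imaging.snapshot("side"); crop(s,200,80,330,190,"m6.png",6)
E
```

```text
clock: 30.58
tool_pos: [0.5271, -0.0013, 0.1309]
eef_rot: [1.0, 0.0, 0.001, 0.001]
contact_force: [0.1, -0.2, 0.1]
opening: 0.66
[ 0.52709021 -0.00132891  0.13091827] 0.6595200628495503
```

View pics/m6.png

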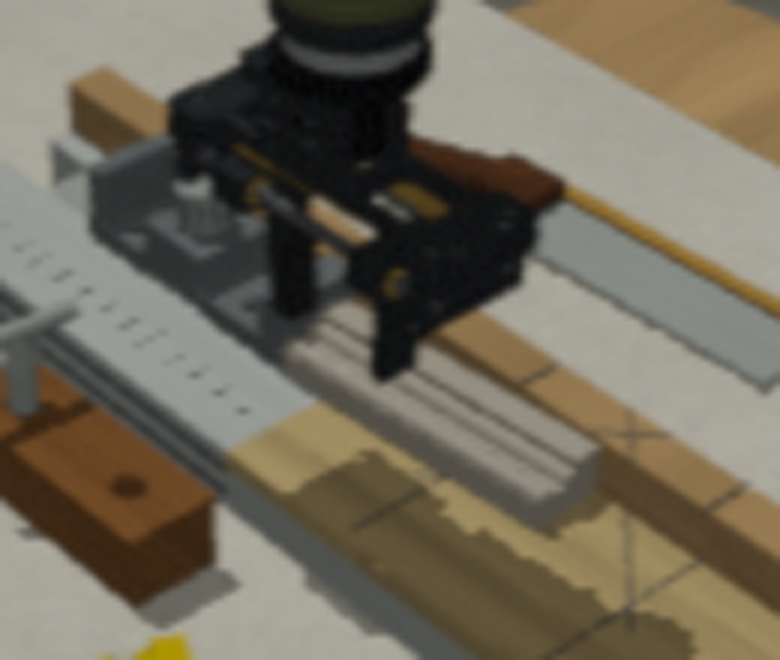

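```bash
python3 -m creep '[[0,0,0.006,0,0],[0,0,0.006,0.03,0],[0,0,0.006,0.06,0],[0,0,0.006,0.078,0],[0,0,0.006,0.081,0],[0,0,0.006,0.081,0],[0,0.012,0.006,0.081,0],[0,0.024,0.006,0.081,0],[0,0.032,0.006,0.081,0],[0,0.036,0.006,0.081,0]]'; python3 -m creep '[[0,0.001,0,0,0],[0,0.002,0,0,0]]';python3 -m creep '[[0,0.001,0,0,0],[0,0.002,0,0,0]]'
```

```text
clock: 31.88
tool_pos: [0.5624, -0.0047, 0.0497]
eef_rot: [1.0, 0.002, -0.0, -0.0]
contact_force: [-0.6, 0.6, 0.8]
opening: 1.001
clock: 32.12
tool_pos: [0.5636, -0.005, 0.0496]
eef_rot: [1.0, 0.001, -0.0, -0.0]
contact_force: [-1.1, 0.5, 0.1]
opening: 1.0
clock: 32.38
tool_pos: [0.5659, -0.0053, 0.0497]
eef_rot: [1.0, 0.001, -0.0, -0.0]
contact_force: [-1.1, 1.4, -0.4]
opening: 1.003
```

```bash
python3 -m creep '[[0,0.001,0,0,0],[0,0.002,0,0,0]]';python3 -m creep '[[0,0.001,0,0,0],[0,0.002,0,0,0]]';python3 -m creep '[[0,0.001,0,0,0],[0,0.001,0,0,0]]'
```

```text
clock: 32.62
tool_pos: [0.5681, -0.0053, 0.0497]
eef_rot: [1.0, 0.001, -0.0, 0.0]
contact_force: [-0.8, -0.3, -1.4]
opening: 1.0
clock: 32.88
tool_pos: [0.5683, -0.0052, 0.0496]
eef_rot: [1.0, 0.001, -0.002, -0.0]
contact_force: [-6.4, 0.1, 4.7]
opening: 1.0
clock: 33.12
tool_pos: [0.5684, -0.0052, 0.0496]
eef_rot: [1.0, 0.001, -0.002, -0.0]
contact_force: [-7.4, 0.9, 4.2]
opening: 1.0
```

The front face is pressed flat. I'll retreat and inspect.

```bash
python3 -m creep '[[0,-0.01,0,0,0],[0,-0.025,0,0,0],[0,-0.035,0,-0.04,0],[0,-0.035,0,-0.1,0],[0,-0.05,0.05,-0.12,0],[0,-0.06,0.1,-0.12,0],[0,-0.07,0.16,-0.12,0],[0,-0.08,0.22,-0.12,0],[0,-0.08,0.27,-0.12,0],[0,-0.08,0.27,-0.12,0]]'
python3 - <<'E'
from h import *
s=imaging.snapshot("side"); t=imaging.snapshot("top"); crop(s,205,85,305,170,"m7.png",8); crop(t,120,100,270,180,"m7t.png",5.3)
x=telemetry.get_state(); print(x["tool_pos"],x["contact_force"])
E
```

```text
clock: 34.38
tool_pos: [0.4914, -0.2815, 0.1706]
eef_rot: [1.0, -0.002, 0.002, 0.003]
contact_force: [0.6, -0.3, -0.3]
opening: 1.0
[ 0.49217003 -0.27548044  0.16967469] [-0.39501548  0.45267305  0.01877801]
```

View pics/m7.png

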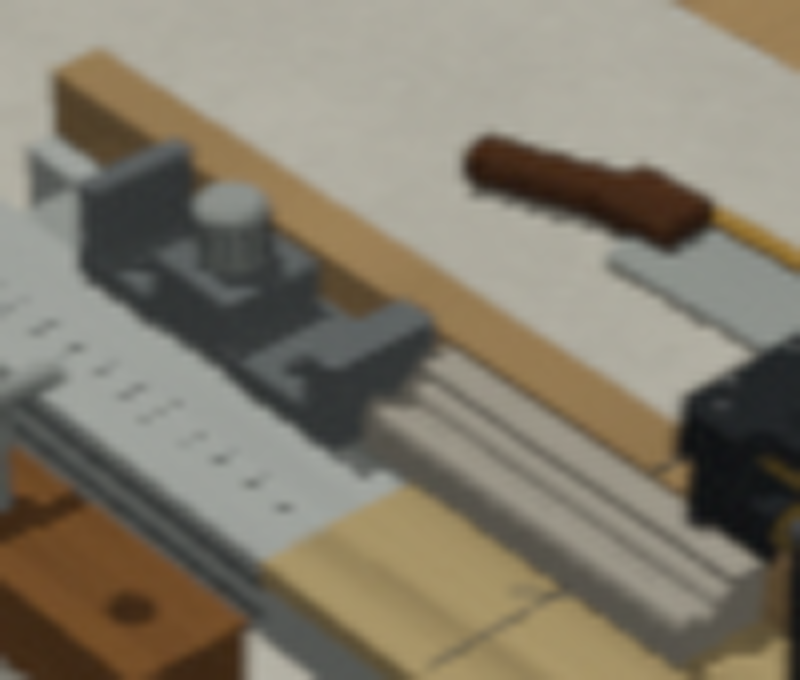

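View pics/m7t.png

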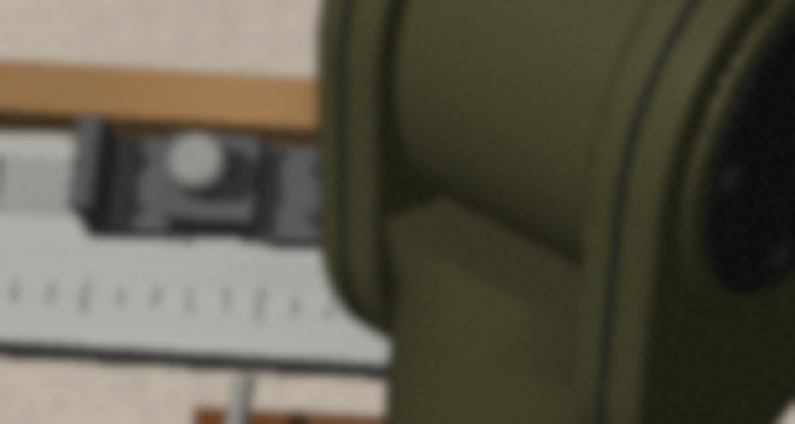

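The pin is low, and the moulding is flat and near the stop. I'll make one light confirming push on the end, in case the flattening opened a small gap.

```bash
python3 -m creep '[[255,0.04,-0.03,0.02,0],[255,0.08,-0.06,0.04,0],[255,0.108,-0.09,0.04,0],[255,0.108,-0.115,0.04,0],[255,0.108,-0.125,0.04,0],[255,0.108,-0.125,0.04,0],[255,0.108,-0.125,0.04,0],[255,0.108,-0.125,0.08,0],[255,0.108,-0.125,0.115,0],[255,0.108,-0.125,0.118,0]]'; python3 -m creep '[[255,0,0,0,0],[255,0,0,0,0],[255,0,0,0,0]]'
```

```text
clock: 35.72
tool_pos: [0.5975, -0.1508, 0.0498]
eef_rot: [1.0, 0.0, -0.002, -0.0]
contact_force: [0.2, -0.2, -0.6]
opening: 0.003
clock: 36.1
tool_pos: [0.6002, -0.1503, 0.0529]
eef_rot: [1.0, 0.001, 0.001, 0.0]
contact_force: [0.4, -0.5, -0.6]
opening: 0.003
```

```bash
python3 -m creep '[[255,0.003,-0.01,0,0],[255,0.003,-0.02,0,0],[255,0.003,-0.028,0,0],[255,0.003,-0.035,0,0],[255,0.003,-0.039,0,0],[255,0.003,-0.041,0,0],[255,0.003,-0.041,0,0]]'; python3 -m creep '[[255,0,-0.001,0,0],[255,0,-0.002,0,0]]'; python3 -m creep '[[255,0,-0.001,0,0],[255,0,-0.0015,0,0]]'
```

```text
clock: 36.98
tool_pos: [0.6023, -0.1093, 0.0517]
eef_rot: [1.0, 0.001, -0.0, 0.0]
contact_force: [-0.2, -1.1, -0.2]
opening: 0.007
clock: 37.22
tool_pos: [0.6024, -0.1078, 0.0518]
eef_rot: [1.0, 0.001, 0.0, 0.0]
contact_force: [-0.3, -1.4, -0.8]
opening: 0.003
clock: 37.48
tool_pos: [0.6023, -0.1063, 0.0518]
eef_rot: [1.0, 0.001, 0.0, 0.001]
contact_force: [0.6, -2.6, -0.9]
opening: 0.007
```

```bash
python3 -m creep '[[255,0,-0.001,0,0],[255,0,-0.001,0,0]]'
```

```text
clock: 37.72
tool_pos: [0.6023, -0.1061, 0.0518]
eef_rot: [1.0, 0.001, 0.0, 0.001]
contact_force: [0.6, -5.1, -1.3]
opening: 0.006
```

```bash
python3 -m creep '[[255,0,0.01,0,0],[255,0,0.025,0,0],[255,0,0.03,-0.04,0],[255,0,0.03,-0.1,0],[255,-0.04,0.08,-0.14,0],[255,-0.08,0.13,-0.15,0],[255,-0.12,0.18,-0.15,0],[255,-0.16,0.24,-0.15,0],[255,-0.2,0.3,-0.15,0],[255,-0.23,0.34,-0.15,0]]'; python3 -m creep '[[0,0,0,0,0],[0,0,0.05,0,0],[0,0,0.06,0,0],[0,0,0.06,0,0]]'
python3 - <<'E'
from h import *
s=imaging.snapshot("side"); t=imaging.snapshot("top"); crop(s,205,85,305,170,"m8.png",8); crop(t,120,100,270,180,"m8t.png",5.3)
cv2.imwrite("pics/t9.png",t["image"])
E
```

```text
clock: 38.98
tool_pos: [0.385, -0.4289, 0.2019]
eef_rot: [1.0, 0.001, 0.0, -0.0]
contact_force: [0.8, -0.4, 0.9]
opening: 0.007
clock: 39.48
tool_pos: [0.3868, -0.4866, 0.2013]
eef_rot: [1.0, 0.002, 0.0, -0.001]
contact_force: [-0.4, -0.0, -0.2]
opening: 0.434
```

View pics/m8.png

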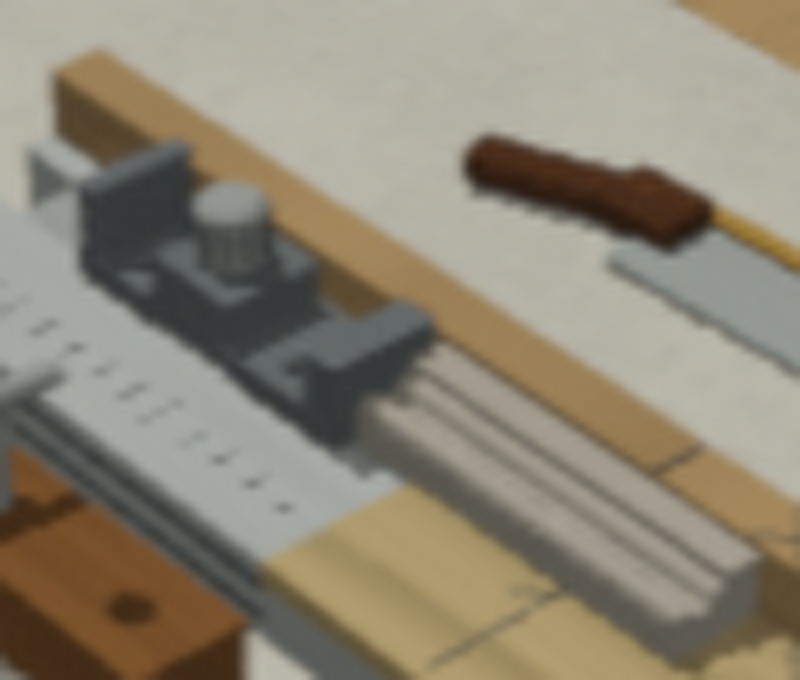

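View pics/m8t.png

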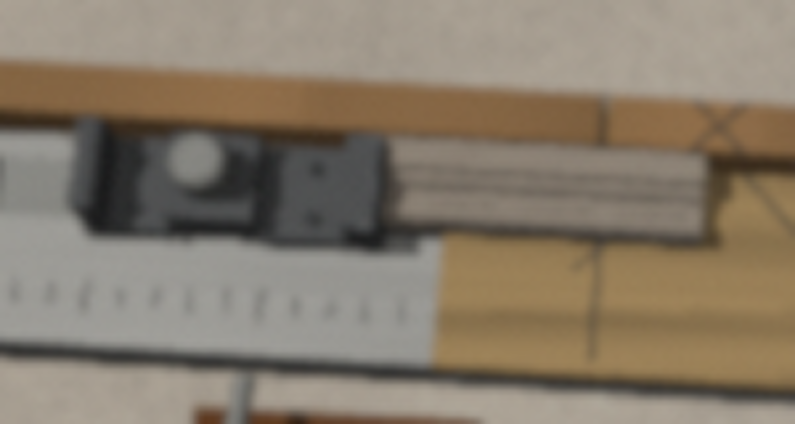

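View pics/t9.png

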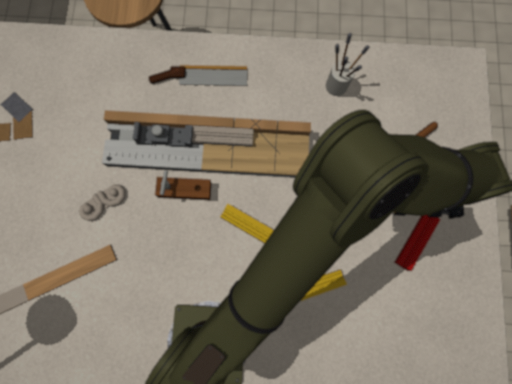

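Run:
```python
from h import *
s=imaging.snapshot("side"); t=imaging.snapshot("top")
print("knob top",tri(s,[110.6,233.6],t,[129.8,156.6])[0])
for p in(s,t): 
  print([proj(p,[.6027+a,.001+b,z]).round(1).tolist() for a,b,z in((.023,.09,.07),(.023,-.09,.07),(-.023,-.09,.058))])
f=lambda u,v,o,sc:np.array([(u+.5)/sc-.5+o[0],(v+.5)/sc-.5+o[1]])
print("obs side",f(435,343,(205,85),8),f(762,560,(205,85),8),"top",f(390,138,(120,100),5.3),f(708,156,(120,100),5.3))
print(telemetry.get_state()["contact_force"]); print(r.finish_job())
```

```text
knob top [0.59398403 0.18797251 0.09822967]
[[259.6, 127.1], [299.1, 153.6], [288.2, 162.9]]
[[192.5, 124.7], [252.5, 128.0], [251.6, 144.0]]
obs side [258.9375 127.4375] [299.8125 154.5625] top [193.17924528 125.63207547] [253.17924528 129.02830189]
[ 0.26538646  0.48382535 -0.44449858]
the job is handed in; nothing more can be done
None
```

The job is done and handed in after about 40 s on the robot's clock. The index pin is home in the hidden hole, and the white moulding lies flat against the fence with its end against the pinned stop.

**What I did**
- I took the round-knobbed pin from the block and stood it in the bush.
- I pushed the carriage about 45 mm at roughly 16–25 mm/s, until the pin dropped and the arm stalled at 7.6 N.
- I pressed the moulding flat against the fence with both fingers, then slid it along until it butted up to the stop.
- I then pressed it flat again, gave its end one last light push, and backed clear with the gripper empty.

**Last checks**
- **Pin:** the knob's top measured 0.098–0.101 m high. It would be 0.104 m fully dropped and 0.128 m not dropped, so it is home; the shortfall is measuring error.
- **Stop:** sliding the moulding up also moved the carriage back about 7 mm before it locked at 6.5 N. That is more than the 3 mm play stated if that means total travel, though it is close if it means 3 mm each way. The pin stayed seated throughout.
- **Moulding:** its top corners were within about 1 pixel (roughly 3 mm) of where they should be in both views. I saw no gap at the fence or the stop. The final presses met 7 N against the fence and 5 N against the stop.
- **Other things:** the T-handled pin and the ornament look unmoved. The brush was hidden behind the arm in the last top view, but I never worked near it.

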